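Tap a tube rotor home on a mixer's taper drive

TASK

Take the blue tube rotor out of its grey stand, stand its tapered shank upright in the socket on top of the white mixer and let go of it, so that it stays there only started. Then tap or press it down from above until its steel shoulder sits fully home on the socket's rim, in controlled taps: the drive is sprung, so never push it hard enough to run it near the bottom of its travel. At last take the rotor by its hub and tug it gently upward, so that the sprung drive rises about 2 mm with it and shows that friction holds the taper, ease it back and let go, with the rotor still home; leave the cup, the vial and the timer where they are.

Things in the scene. Friction and masses are not known exactly. Their poses are not given: they have to be found in the camera images.
- rotor: Loose tube rotor, about 250 g, round about its z axis (up), origin on the axis at the shoulder. Below the shoulder a tapered steel shank (see rotor_shoulder), above it a steel collar 32 mm across (z 0 to 6 mm), a blue disc 72 mm across with small holes (z 6 to 18 mm) and an aluminium hub 24 mm across (z 18 to 56 mm): grip the hub. It starts upright in the stand, collar on the stand's top.
- rotor_shoulder (a point): The rotor's origin: centre of its shoulder, the underside of the collar. The rotor is home when this point meets socket_mouth. The tapered shank reaches from here 34 mm down: 16 mm across at the shoulder, 12.4 mm across 29 mm below it (3 degrees half angle), then chamfered to 7 mm at the tip.
- rotor_top (a point): Centre of the flat top of the rotor's hub, 56 mm above the shoulder: tap here.
- stand: Fixed grey block 62 x 62 x 50 mm with a blind hole, 23 mm across and 42 mm deep, in the middle of its top; origin at the centre of its underside.
- mixer: Fixed white mixer, housing 110 x 130 mm (x, y), 64 mm high, with a 68 mm grey ring up to 70 mm; origin at the centre of its underside, dial on its -x face. Rotor in its socket: lowered to a push of 3 to 4 N and let go, it stays up some 8 to 16 mm short of home; the push needed then rises steadily to 9 to 16 N at home. Home, it holds against a pull of 9 N.
- socket_mouth (a point): Centre of the rim of the steel drive socket, at rest 104 mm above the mixer's underside; moves with the drive; z up. Collar 38 mm across, bore 23 mm; from 2 mm below the rim, four sprung brass jaws form a tapered seat, 14 mm wide at its top. The tip finds its way in if under 2 mm off centre; the shank meets the jaws about 19 mm before home.
- drive (a joint): Slide of the sprung drive with its socket, m, 0 at rest without the rotor, positive up; 3 N per mm, travel -9 to +6 mm. The rotor's weight lowers it by 0.8 mm, a push of 15 N by 5 mm more. It must stay above -7 mm (18 N pushed on the rotor); a quick hit spikes the felt force before the taper moves. The tug should bring it above +1 mm (+1.5 mm is plenty) for half a second: a pull of 6 to 8 N.
- sample_cup: Loose white cup with red lid, 50 mm across, 58 mm high, behind the work; origin at the centre of its underside. Not to be moved.
- reagent_vial: Loose small vial with white cap, 23 mm across, 50 mm high, in front; origin at the centre of its underside. Not to be moved.
- timer: Loose flat white timer with coloured buttons, 62 x 62 x 19 mm, in front on the right; origin at the centre of its underside. Not to be moved.
Mind the look-alikes: they are no part of the job. Leave any yellow look-alike of the rotor alone.

How it is judged:
By the outcome, as a careful person would: the job done as asked, in the order asked, and still so for the second after the job is handed in, with the robot touching nothing.
It also fails if it takes over 58 s, if anything falls off the work surface, if the arm or the gripper's body presses on something with over 40 N, if the wrist force passes 120 N, or if a joint passes its speed limit or range.

ROBOT

A 6-joint arm with a two-finger parallel gripper is mounted at the origin on a cart in front of the work surface, level with it; the furniture and walls round the work are solid. World frame = base frame: x ahead of the robot, y to its left, z up, the work surface at z = 0. Lengths are in m, angles in rad, forces in N, time in s.
With the tool pointing down it reaches from about 0.375 to 0.9 m from the base axis. Payload 3.1 kg.
Tool frame: the origin (TCP) lies on the centre line of the jaws, within the pads' length; the fingertips stand 19 mm ahead of it and the grasp point (between the pads) is the TCP (bot.tips_ahead is the distance from the TCP to the fingertips, in m); z points along the fingers, y is the line along which they close (so a half turn about z gives the same grasp; the last joint's range is limited). The gripper opens to 85 mm and grips with 20 to 120 N. Pads are 22 mm wide; open, the fingers measure 114 mm over their backs; the gripper's body (76 mm by 85 mm) begins 54 mm behind the grasp point. The pads swing forward as they close: fully open they stand 13 mm farther back than shut.
Start: joints at [-1.494, 0.527, 1.433, -0, 1.181, -0.178], TCP at [0.158, -0.605, 0.25] pointing down, gripper open.
Joint ranges: [-3.08, 3.08], [-0.75, 2.2], [0.22, 2.44], [-1.43, 4.57], [0, 2.65], [-2.85, 2.85]. Speed limits (rad/s): [2.79, 2.79, 3.14, 3.14, 3.14, 3.14].

INTERFACE

Orientations are given as a unit quaternion [w, x, y, z].
In Python, from workcell import bot, cams gives the robot as it stands. The module is installed in compiled form; this text tells all that it offers.
- The arm moves only by the shell command python3 -m crank 'ROWS' [FORCE]. ROWS is JSON, a list of rows, each an object of numbers: "dx", "dy", "dz": the shift along the tool's x, y, z in units of 60 mm (1.0 is 60 mm); "wx", "wy", "wz": the turn, a rotation vector about the tool's x, y, z in rad; "fingers": the closure, from -1 (fully open) to 1 (shut). In form: [{"dx": .., "dy": .., "dz": .., "wx": .., "wy": .., "wz": .., "fingers": ..}, ...]. A call has exactly 8 rows; each row is the pose to reach, as a shift and turn from the pose commanded when the call began, along the tool's axes at that moment; what a row does not reach only later rows make up. A row lasts 1/8 s, in which the tool goes at most 62.5 mm and 10.7 degrees, less where a joint would pass 70% of its speed; a pose out of reach is approached as far as the arm can. A call with a gripper value outside its range is refused whole. The fingers move at their own pace and stop on an object; FORCE is the grip in N (left out, the last holds). Time passes only in rows, so rows that repeat a pose let the fingers close, or fill a call up. It gives the time, the measured TCP pose, the force, the opening and the grip force at its end, in the units of the state.
- bot.sense(): the state, without advancing time (a new reading comes with each control period).
- cams.get_image(name): name is "scene" or "side" or "wrist"; returns the picture (420x560x3 uint8, red, green, blue); there is no depth.
- cams.camera_info(name): a dict with "vfov" (degrees; the focal length in pixels is half the picture's height over the tangent of half this angle, whatever the lens; pixels are square), "cx", "cy" (the principal point, pixels), "camera_from_world" (4x4, takes a point from world to camera coordinates). Camera axes: x right, y up, looking along -z (the intrinsics and any distortion apply to the point x, -y, -z); pixel columns grow to the right and rows downward; lengths in m; the calibration is good to about 2 mm. A picture is of the moment at which its call begins: read the wrist's pose just before it. camera_info takes no time and is no camera call; for the wrist camera it gives the pose at the moment of the call.
- bot.close_job(): hands the job in; it is judged then, once.
The state is a dict: "time": time; "joint_positions": joint angles; "dq": joint speeds; "effort": joint torques, N m; "ee_pos": TCP position; "eef_rot": TCP orientation; "ft_force": force on the tool from outside, world axes, zero at the start; "ft_torque": the same for the moment, N m; "gripper_width": opening from 0.0 (shut) to 1.0 (fully open); "grasp_force": force on a finger pad.
Only numpy, scipy, OpenCV 4.12 (cv2) and the standard library are available. Lean on these libraries where they do the work, as an engineer would, in place of code of your own. Each camera call takes 0.05 s, during which the arm holds its last target. There are 200 camera calls.

## Working session

There is one attempt and no reset: what is moved stays moved. The work goes in short steps, Python scripts to look and compute and a shell command to move; the robot and the scene stay as the last step left them, time stands still between calls to the robot, and variables do not carry over. Pictures are saved under pics/ and viewed, at most 13 in all, crops included, and the job is handed in when it is done.

```bash
mkdir -p pics; python3 - <<'E'
from workcell import bot,cams
import cv2,numpy as np
s=bot.sense(); print({k:np.round(v,3).tolist() for k,v in s.items()}, bot.tips_ahead)
for n in ["scene","side"]:
    im=cams.get_image(n); cv2.imwrite(f"pics/{n}0.png",im[:,:,::-1])
    c=cams.camera_info(n); print(n,c)
E
```

```text
{'time': 0.0, 'joint_positions': [-1.494, 0.528, 1.434, 0.0, 1.181, -0.178], 'dq': [-0.0, -0.001, -0.001, -0.002, 0.0, -0.001], 'effort': [0.0, -44.235, -17.803, -0.0, 0.008, -0.0], 'ee_pos': [0.158, -0.604, 0.249], 'eef_rot': [-0.001, 0.992, 0.127, 0.0], 'ft_force': [0.042, -0.257, -0.007], 'ft_torque': [-0.009, 0.013, -0.017], 'grasp_force': 0.0, 'gripper_width': 1.001} 0.019
scene {'vfov': 55.088601534313035, 'cx': 277.9061797786179, 'cy': 214.33088160503556, 'camera_from_world': array([[ 0.69201982, -0.72139234,  0.02648876, -0.37910176],
       [ 0.27675681,  0.29902116,  0.91323163, -0.22359201],
       [-0.66671901, -0.62464345,  0.40657881, -0.60818245],
       [ 0.        ,  0.        ,  0.        ,  1.        ]])}
side {'vfov': 43.31125264600787, 'cx': 282.44529030708503, 'cy': 205.81570532089316, 'camera_from_world': array([[-0.9922731 , -0.12405027, -0.00237064,  0.52373952],
       [ 0.05930213, -0.4909652 ,  0.86915846, -0.109254  ],
       [-0.10898325,  0.86230198,  0.49452801, -0.99939865],
       [ 0.        ,  0.        ,  0.        ,  1.        ]])}
```

View pics/scene0.png

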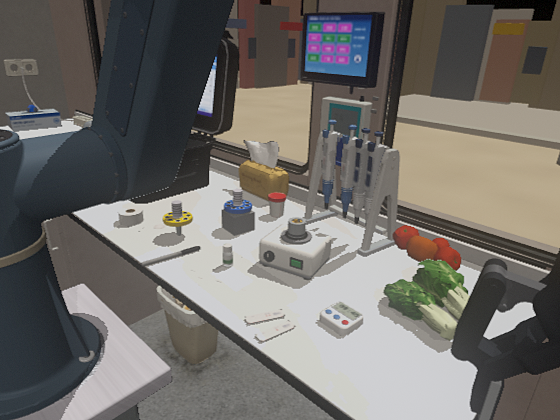

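View pics/side0.png

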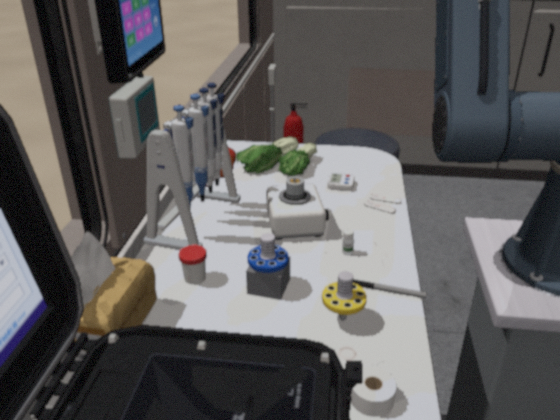

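Candidates for the rotor: the blue one in the grey stand, scene (238,207) / side (268,258), and the yellow look-alike, scene (178,218) / side (344,297). I choose blue in the grey stand. The mixer socket is at scene (297,224) / side (295,185). Next is one close crop of both views.

```bash
python3 - <<'E'
import cv2,numpy as np
a=cv2.imread("pics/scene0.png");b=cv2.imread("pics/side0.png")
def crop(i,x,y,w=60,h=50): return cv2.resize(i[y:y+h,x:x+w],None,fx=6,fy=6,interpolation=cv2.INTER_CUBIC)
def g(c,x,y):
    for k in range(0,60,10): cv2.putText(c,str(x+k),(k*6,8),0,.3,(0,0,255)); cv2.line(c,(k*6,0),(k*6,300),(0,0,255) if k==0 else (90,90,200),1)
    for k in range(0,50,10): cv2.putText(c,str(y+k),(0,k*6+9),0,.3,(0,0,255)); cv2.line(c,(0,k*6),(360,k*6),(90,90,200),1)
    return c
T=[(a,210,185),(a,265,205),(b,240,230),(b,265,170)]
c=[g(crop(*t),t[1],t[2]) for t in T]
cv2.imwrite("pics/crop.png",np.vstack([np.hstack(c[:2]),np.hstack(c[2:])]))
E
```

```text
(no output)
```

View pics/crop.png

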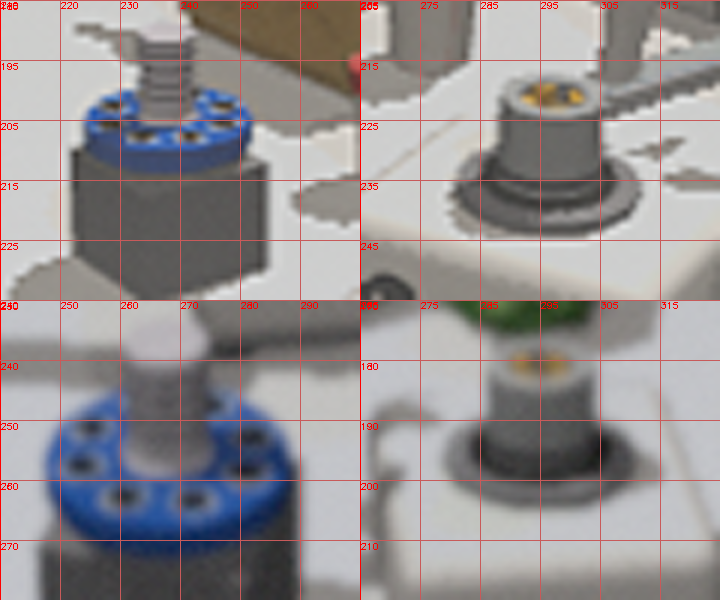

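```bash
cat > h.py <<'E'
from workcell import bot,cams
import numpy as np
def ray(ci,px):
    T=np.array(ci["camera_from_world"]);f=210/np.tan(np.radians(ci["vfov"])/2)
    d=np.array([(px[0]-ci["cx"])/f,-(px[1]-ci["cy"])/f,-1.]);R=T[:3,:3]
    return -R.T@T[:3,3],R.T@d
def onz(ci,px,z):
    o,d=ray(ci,px);return o+d*(z-o[2])/d[2]
def tri(rs):
    A=0;b=0
    for o,d in rs:
        d=d/np.linalg.norm(d);P=np.eye(3)-np.outer(d,d);A=A+P;b=b+P@o
    return np.linalg.solve(A,b)
def proj(ci,p):
    T=np.array(ci["camera_from_world"]);f=210/np.tan(np.radians(ci["vfov"])/2);c=T[:3,:3]@p+T[:3,3]
    return np.array([ci["cx"]+f*c[0]/-c[2],ci["cy"]-f*c[1]/-c[2]])
E
python3 - <<'E'
from h import *
np.set_printoptions(precision=4,suppress=True)
A=cams.camera_info("scene");B=cams.camera_info("side")
for n,a,b,z in [("rotor_top",(237.7,190.3),(268,236.7),.106),("socket",(296.7,221),(295,180.5),.104)]:
    print(n,tri([ray(A,a),ray(B,b)]),onz(A,a,z),onz(B,b,z))
W=cams.camera_info("wrist");print(W)
print(bot.sense()["ee_pos"])
E
```

```text
rotor_top [0.536  0.1323 0.1044] [0.5342 0.1296 0.106 ] [0.5351 0.1354 0.106 ]
socket [ 0.5125 -0.0854  0.1019] [ 0.5092 -0.0883  0.104 ] [ 0.512  -0.0813  0.104 ]
{'vfov': 67.46484098075463, 'cx': 280.7098884889111, 'cy': 204.43564049250662, 'camera_from_world': array([[ 0.251 , -0.968 , -0.0008, -0.6241],
       [ 0.9351,  0.2427, -0.2583,  0.034 ],
       [ 0.2502,  0.064 ,  0.9661, -0.3773],
       [ 0.    ,  0.    ,  0.    ,  1.    ]])}
[ 0.1575 -0.6042  0.2494]
```

Blue rotor in the grey stand confirmed: hub top at scene (238,190) and side (268,237). The socket rim is at scene (297,221) and side (295,180.5). Both agree with the expected heights within 2 mm. Now I move above the rotor.

```bash
python3 -m crank '[{"dx":0.67,"dy":-0.75,"fingers":-1},{"dx":1.34,"dy":-1.5,"fingers":-1},{"dx":2.01,"dy":-2.25,"fingers":-1},{"dx":2.68,"dy":-3.0,"fingers":-1},{"dx":3.35,"dy":-3.75,"fingers":-1},{"dx":4.02,"dy":-4.5,"fingers":-1},{"dx":4.69,"dy":-5.25,"fingers":-1},{"dx":4.69,"dy":-5.25,"fingers":-1}]'
python3 -c "
from h import *
s=bot.sense();print(s['ee_pos'],s['eef_rot'],s['joint_positions'])"
```

```text
[ 0.15751346 -0.60419863  0.2494373 ] [-9.78066473e-04  9.91893537e-01  1.27067905e-01  4.86256842e-05] [-1.49449580e+00  5.28367069e-01  1.43376762e+00 -3.04142527e-06
  1.18141651e+00 -1.78523152e-01]invalid input at $[0]: expected keys dx, dy, dz, wx, wy, wz, fingers
```

```bash
python3 -m crank '[{"dx":0.67,"dy":-0.75,"dz":0,"wx":0,"wy":0,"wz":0,"fingers":-1},{"dx":1.34,"dy":-1.5,"dz":0,"wx":0,"wy":0,"wz":0,"fingers":-1},{"dx":2.01,"dy":-2.25,"dz":0,"wx":0,"wy":0,"wz":0,"fingers":-1},{"dx":2.68,"dy":-3.0,"dz":0,"wx":0,"wy":0,"wz":0,"fingers":-1},{"dx":3.35,"dy":-3.75,"dz":0,"wx":0,"wy":0,"wz":0,"fingers":-1},{"dx":4.02,"dy":-4.5,"dz":0,"wx":0,"wy":0,"wz":0,"fingers":-1},{"dx":4.69,"dy":-5.25,"dz":0,"wx":0,"wy":0,"wz":0,"fingers":-1},{"dx":5.36,"dy":-6.0,"dz":0,"wx":0,"wy":0,"wz":0,"fingers":-1}]'
python3 -c "
from h import *
s=bot.sense();print(s['ee_pos'],s['eef_rot'],s['joint_positions'])"
```

```text
time: 1.1
ee_pos: [0.3786, -0.1736, 0.2503]
eef_rot: [0.0, 0.992, 0.127, 0.0]
ft_force: [2.0, -0.1, 0.6]
gripper_width: 0.998
grasp_force: 0.0
[ 0.3785683  -0.17359642  0.25027142] [2.94748800e-05 9.91936036e-01 1.26739449e-01 1.10591653e-04] [-6.99819575e-01  2.46996716e-01  1.92783557e+00  1.49265145e-04
  9.66567222e-01  6.16729508e-01]
```

```bash
python3 -m crank '[{"dx":0.67,"dy":-0.75,"dz":0,"wx":0,"wy":0,"wz":0,"fingers":-1},{"dx":1.34,"dy":-1.5,"dz":0,"wx":0,"wy":0,"wz":0,"fingers":-1},{"dx":2.01,"dy":-2.25,"dz":0,"wx":0,"wy":0,"wz":0,"fingers":-1},{"dx":2.68,"dy":-3.0,"dz":0,"wx":0,"wy":0,"wz":0,"fingers":-1},{"dx":3.3,"dy":-3.7,"dz":0,"wx":0,"wy":0,"wz":0,"fingers":-1},{"dx":3.81,"dy":-4.28,"dz":0,"wx":0,"wy":0,"wz":0,"fingers":-1},{"dx":3.81,"dy":-4.28,"dz":0,"wx":0,"wy":0,"wz":0,"fingers":-1},{"dx":3.81,"dy":-4.28,"dz":0,"wx":0,"wy":0,"wz":0,"fingers":-1}]'
python3 - <<'E'
from h import *; import cv2
s=bot.sense();W=cams.camera_info("wrist");im=cams.get_image("wrist")[:,:,::-1].copy()
print(s['ee_pos'],s['eef_rot'],s['joint_positions'][5])
p=proj(W,np.array([.535,.1325,.106]));print(p,proj(W,np.array([.547,.1325,.106])))
np.save("W.npy",W["camera_from_world"])
cv2.imwrite("pics/w1.png",im)
E
```

```text
time: 2.1
ee_pos: [0.5337, 0.1305, 0.2497]
eef_rot: [0.0, 0.992, 0.127, -0.001]
ft_force: [-0.5, -0.5, -0.4]
gripper_width: 1.0
grasp_force: 0.0
[0.5336975  0.13053626 0.24973532] [ 1.56629290e-04  9.91858163e-01  1.27343599e-01 -9.84211413e-04] 1.3523743153578025
[278.84349828 193.6507581 ] [282.32698057 180.51244348]
```

View pics/w1.png

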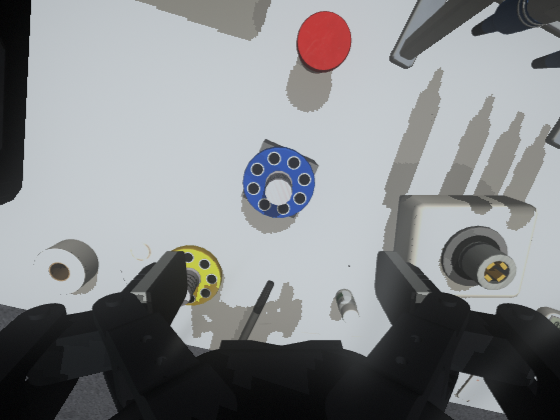

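Wrist view: the blue rotor's hub top is near (278,191), the socket rim near (496,269), the yellow look-alike at (200,275), the cup at (324,41) and the vial at (346,304). I refine these numerically.

```bash
python3 - <<'E'
from h import *; import cv2
np.set_printoptions(precision=4,suppress=True)
im=cv2.imread("pics/w1.png");W=dict(cams.camera_info("wrist"));W["camera_from_world"]=np.load("W.npy")
hsv=cv2.cvtColor(im,cv2.COLOR_BGR2HSV)
m=cv2.inRange(hsv,(100,130,90),(125,255,255));m[:, :230]=0;m[:,330:]=0
c=max(cv2.findContours(m,0,2)[0],key=cv2.contourArea);e=cv2.fitEllipse(cv2.convexHull(c));print("disc",e,onz(W,e[0],.068))
g=cv2.cvtColor(im,6);r=(g>175).astype(np.uint8)*255;k=np.zeros_like(r);cv2.circle(k,(278,191),20,255,-1);r&=k
n,l,st,ce=cv2.connectedComponentsWithStats(r);i=1+np.argmax(st[1:,4]);print("hub",st[i],ce[i],onz(W,ce[i],.106))
for n,p,z in [("socket",(496,269),.104),("yel",(200,268),.07),("cup",(324,41),.058),("vial",(344,296),.05)]:print(n,onz(W,p,z))
cr=np.hstack([cv2.resize(im[y:y+60,x:x+60],None,fx=6,fy=6,interpolation=2) for x,y in [(248,160),(465,235)]])
cv2.imwrite("pics/w1c.png",cr)
E
```

```text
disc ((278.4922180175781, 182.0681915283203), (70.16513061523438, 70.76062774658203), 86.90782165527344) [0.5376 0.1337 0.068 ]
hub [265 180  27  25 515] [277.9495 191.8583] [0.5364 0.1337 0.106 ]
socket [ 0.5155 -0.083   0.104 ]
yel [0.428  0.1909 0.07  ]
cup [0.6724 0.1258 0.058 ]
vial [0.4238 0.0263 0.05  ]
```

View pics/w1c.png

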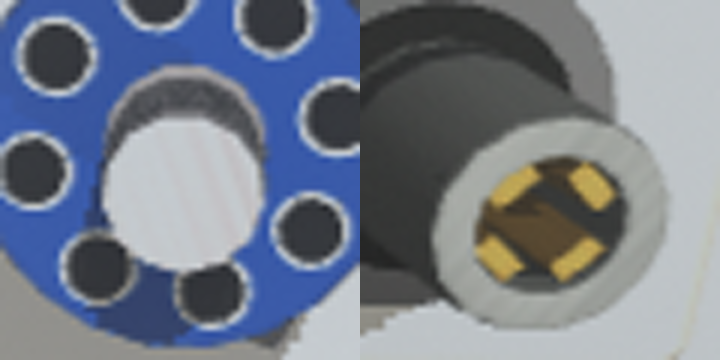

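```bash
python3 -m crank '[{"dx":0.05,"dy":-0.04,"dz":0.6,"wx":0,"wy":0,"wz":0,"fingers":-1},{"dx":0.05,"dy":-0.04,"dz":1.2,"wx":0,"wy":0,"wz":0,"fingers":-1},{"dx":0.05,"dy":-0.04,"dz":1.7,"wx":0,"wy":0,"wz":0,"fingers":-1},{"dx":0.05,"dy":-0.04,"dz":2.1,"wx":0,"wy":0,"wz":0,"fingers":-1},{"dx":0.05,"dy":-0.04,"dz":2.4,"wx":0,"wy":0,"wz":0,"fingers":-1},{"dx":0.05,"dy":-0.04,"dz":2.58,"wx":0,"wy":0,"wz":0,"fingers":-1},{"dx":0.05,"dy":-0.04,"dz":2.63,"wx":0,"wy":0,"wz":0,"fingers":-1},{"dx":0.05,"dy":-0.04,"dz":2.63,"wx":0,"wy":0,"wz":0,"fingers":-1}]' 40
python3 - <<'E'
from h import *; import cv2
s=bot.sense();print(s['ee_pos'],s['ft_force'])
W=cams.camera_info("wrist")
im=cams.get_image("wrist")[:,:,::-1].copy();cv2.imwrite("pics/w2.png",im);print(proj(W,s['ee_pos']+np.array([0,0,.014])))
E
```

```text
time: 3.15
ee_pos: [0.5371, 0.1335, 0.0929]
eef_rot: [0.0, 0.992, 0.127, 0.0]
ft_force: [-0.9, 0.3, -0.2]
gripper_width: 1.005
grasp_force: 0.0
[0.53706487 0.13350756 0.09290008] [-0.85267057  0.33096593 -0.22627251]
[280.97492781 290.35908783]
```

View pics/w2.png

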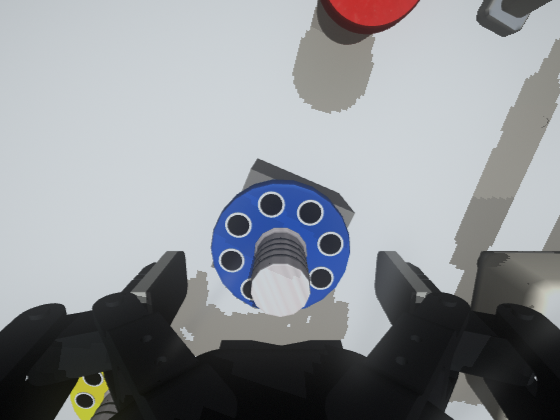

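The hub top at (280,288) is centred between the pads and matches the predicted (281,290). I close.

```bash
python3 -m crank '[{"dx":0,"dy":0,"dz":0,"wx":0,"wy":0,"wz":0,"fingers":1},{"dx":0,"dy":0,"dz":0,"wx":0,"wy":0,"wz":0,"fingers":1},{"dx":0,"dy":0,"dz":0,"wx":0,"wy":0,"wz":0,"fingers":1},{"dx":0,"dy":0,"dz":0,"wx":0,"wy":0,"wz":0,"fingers":1},{"dx":0,"dy":0,"dz":0,"wx":0,"wy":0,"wz":0,"fingers":1},{"dx":0,"dy":0,"dz":0,"wx":0,"wy":0,"wz":0,"fingers":1},{"dx":0,"dy":0,"dz":0,"wx":0,"wy":0,"wz":0,"fingers":1},{"dx":0,"dy":0,"dz":0,"wx":0,"wy":0,"wz":0,"fingers":1}]' 40
```

```text
time: 4.2
ee_pos: [0.5369, 0.1338, 0.0928]
eef_rot: [0.0, 0.992, 0.127, 0.0]
ft_force: [-1.9, -0.5, 5.5]
gripper_width: 0.259
grasp_force: 39.1
```

```bash
python3 -m crank '[{"dx":0,"dy":0,"dz":-0.3,"wx":0,"wy":0,"wz":0,"fingers":1},{"dx":0,"dy":0,"dz":-0.8,"wx":0,"wy":0,"wz":0,"fingers":1},{"dx":0,"dy":0,"dz":-1.4,"wx":0,"wy":0,"wz":0,"fingers":1},{"dx":0,"dy":0,"dz":-2.0,"wx":0,"wy":0,"wz":0,"fingers":1},{"dx":-0.3,"dy":0.65,"dz":-2.0,"wx":0,"wy":0,"wz":0,"fingers":1},{"dx":-0.6,"dy":1.3,"dz":-2.0,"wx":0,"wy":0,"wz":0,"fingers":1},{"dx":-0.95,"dy":2.06,"dz":-2.0,"wx":0,"wy":0,"wz":0,"fingers":1},{"dx":-0.95,"dy":2.06,"dz":-2.0,"wx":0,"wy":0,"wz":0,"fingers":1}]' 40
python3 -m crank '[{"dx":0,"dy":0,"dz":0,"wx":0,"wy":0,"wz":0,"fingers":1},{"dx":0,"dy":0,"dz":0,"wx":0,"wy":0,"wz":0,"fingers":1},{"dx":0,"dy":0,"dz":0,"wx":0,"wy":0,"wz":0,"fingers":1},{"dx":0,"dy":0,"dz":0,"wx":0,"wy":0,"wz":0,"fingers":1},{"dx":0,"dy":0,"dz":0,"wx":0,"wy":0,"wz":0,"fingers":1},{"dx":0,"dy":0,"dz":0,"wx":0,"wy":0,"wz":0,"fingers":1},{"dx":0,"dy":0,"dz":0,"wx":0,"wy":0,"wz":0,"fingers":1},{"dx":0,"dy":0,"dz":0,"wx":0,"wy":0,"wz":0,"fingers":1}]' 40
python3 - <<'E'
from h import *; import cv2
s=bot.sense();W=cams.camera_info("wrist");im=cams.get_image("wrist")[:,:,::-1].copy()
np.save("W.npy",W["camera_from_world"]);cv2.imwrite("pics/w3.png",im)
print(s['ee_pos'],s['eef_rot'],proj(W,np.array([.513,-.084,.104])),proj(W,s['ee_pos']+np.array([0,0,.0135])))
E
```

```text
time: 5.2
ee_pos: [0.5119, -0.0028, 0.2116]
eef_rot: [-0.0, 0.992, 0.125, -0.001]
ft_force: [0.3, 0.7, -2.5]
gripper_width: 0.258
grasp_force: 39.7
time: 6.2
ee_pos: [0.5128, -0.0002, 0.2125]
eef_rot: [-0.0, 0.992, 0.127, 0.0]
ft_force: [0.5, 0.4, -2.8]
gripper_width: 0.262
grasp_force: 39.7
[ 5.12819644e-01 -1.66830519e-04  2.12518968e-01] [-8.16434768e-06  9.91903506e-01  1.26993841e-01  6.60815791e-06] [384.49153618 232.32771105] [280.96376961 289.70538597]
```

View pics/w3.png

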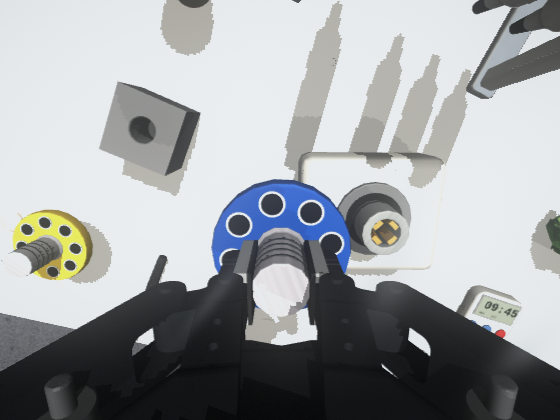

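Rotor held upright at (281,285), socket rim with brass jaws near (387,233). I fit the rim numerically.

```bash
python3 - <<'E'
from h import *; import cv2
np.set_printoptions(precision=4,suppress=True)
im=cv2.imread("pics/w3.png");W=dict(cams.camera_info("wrist"));W["camera_from_world"]=np.load("W.npy")
x0,y0=350,200;c=cv2.resize(im[y0:265,x0:420],None,fx=4,fy=4,interpolation=2);g=cv2.cvtColor(c,6)
h=cv2.HoughCircles(g,cv2.HOUGH_GRADIENT,1,30,param1=120,param2=25,minRadius=85,maxRadius=115)
for q in (h[0][:3] if h is not None else []): p=(x0+(q[0]+.5)/4-.5,y0+(q[1]+.5)/4-.5);print("rim",p,q[2]/4,onz(W,p,.104))
hsv=cv2.cvtColor(c,cv2.COLOR_BGR2HSV);m=cv2.inRange(hsv,(12,110,90),(35,255,255))
ys,xs=np.nonzero(m);e=cv2.minEnclosingCircle(np.column_stack([xs,ys]).astype(np.float32));p=(x0+e[0][0]/4,y0+e[0][1]/4);print("brass",p,e[1]/4,onz(W,p,.102))
b=cv2.convertScaleAbs(g);_,t=cv2.threshold(g,130,255,0);t=cv2.morphologyEx(t,2,np.ones((3,3)))
print(np.mean(g[:, :20]),[int(v) for v in g[130,::8]],[int(v) for v in g[::8,150]])
E
```

```text
brass (385.125, 233.0) 14.087364196777344 [ 0.5121 -0.0855  0.102 ]
97.86307692307692 [49, 50, 50, 60, 71, 72, 94, 207, 206, 209, 214, 82, 109, 79, 75, 96, 111, 91, 94, 96, 115, 106, 101, 105, 107, 118, 199, 206, 210, 198, 233, 234, 234, 234, 235] [74, 73, 99, 116, 117, 128, 222, 210, 208, 197, 81, 96, 89, 85, 90, 94, 93, 116, 113, 115, 114, 171, 109, 125, 206, 201, 203, 190, 233, 231, 230, 230, 230]
```

```bash
python3 -m crank '[{"dx":-0.18,"dy":0.7,"dz":0,"wx":0,"wy":0,"wz":0,"fingers":1},{"dx":-0.36,"dy":1.37,"dz":0,"wx":0,"wy":0,"wz":0,"fingers":1},{"dx":-0.36,"dy":1.37,"dz":0,"wx":0,"wy":0,"wz":0,"fingers":1},{"dx":-0.36,"dy":1.37,"dz":0.2,"wx":0,"wy":0,"wz":0,"fingers":1},{"dx":-0.36,"dy":1.37,"dz":0.4,"wx":0,"wy":0,"wz":0,"fingers":1},{"dx":-0.36,"dy":1.37,"dz":0.4,"wx":0,"wy":0,"wz":0,"fingers":1},{"dx":-0.36,"dy":1.37,"dz":0.4,"wx":0,"wy":0,"wz":0,"fingers":1},{"dx":-0.36,"dy":1.37,"dz":0.4,"wx":0,"wy":0,"wz":0,"fingers":1}]' 40
python3 - <<'E'
from h import *; import cv2
s=bot.sense();print(s['ee_pos'],s['ft_force'])
cs=[]
for n,(u,v) in {"scene":(260,160),"side":(255,120)}.items():
    im=cams.get_image(n)[:,:,::-1].copy();I=cams.camera_info(n)
    cv2.imwrite(f"pics/{n}3.png",im)
    cs.append(cv2.resize(im[v:v+90,u:u+70],None,fx=5,fy=5,interpolation=2))
    print(n,u,v,proj(I,np.array([.5125,-.0853,.104])),proj(I,s['ee_pos']-np.array([0,0,.0768])))
cv2.imwrite("pics/c3.png",np.hstack(cs))
E
```

```text
time: 7.25
ee_pos: [0.513, -0.0849, 0.1888]
eef_rot: [0.0, 0.992, 0.127, 0.0]
ft_force: [0.0, 0.4, -2.3]
gripper_width: 0.261
grasp_force: 40.1
[ 0.5129526  -0.08491538  0.18878187] [ 0.0390601   0.43978681 -2.2933228 ]
scene 260 160 [296.68699144 220.12073163] [296.863475   216.57907721]
side 255 120 [294.98052388 179.59593115] [294.77574995 176.15328804]
```

View pics/c3.png

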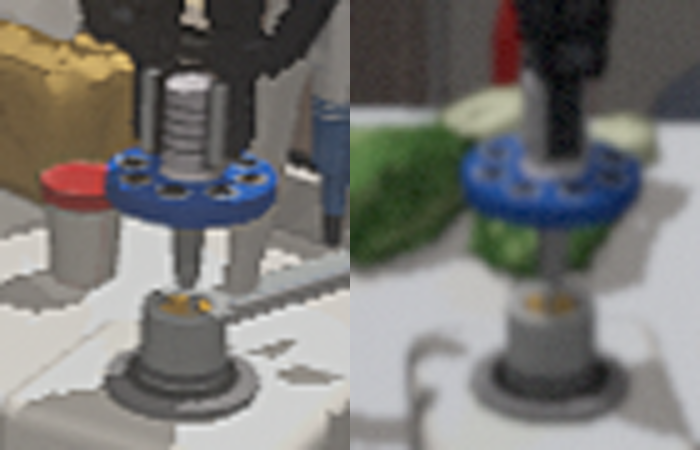

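The tip (scene 297.6, side 295.6) stands over the socket centre (scene 297, side 295.4), within about 1 mm. I lower it to just before jaw contact.

```bash
python3 -m crank '[{"dx":0,"dy":-0.01,"dz":0.08,"wx":0,"wy":0,"wz":0,"fingers":1},{"dx":0,"dy":-0.01,"dz":0.15,"wx":0,"wy":0,"wz":0,"fingers":1},{"dx":0,"dy":-0.01,"dz":0.22,"wx":0,"wy":0,"wz":0,"fingers":1},{"dx":0,"dy":-0.01,"dz":0.28,"wx":0,"wy":0,"wz":0,"fingers":1},{"dx":0,"dy":-0.01,"dz":0.32,"wx":0,"wy":0,"wz":0,"fingers":1},{"dx":0,"dy":-0.01,"dz":0.35,"wx":0,"wy":0,"wz":0,"fingers":1},{"dx":0,"dy":-0.01,"dz":0.35,"wx":0,"wy":0,"wz":0,"fingers":1},{"dx":0,"dy":-0.01,"dz":0.35,"wx":0,"wy":0,"wz":0,"fingers":1}]' 40
```

```text
time: 8.35
ee_pos: [0.5126, -0.0846, 0.1676]
eef_rot: [0.0, 0.992, 0.127, 0.0]
ft_force: [0.5, -0.5, -2.9]
gripper_width: 0.258
grasp_force: 40.1
```

```bash
python3 -m crank '[{"dx":0,"dy":0,"dz":0.01,"wx":0,"wy":0,"wz":0,"fingers":1},{"dx":0,"dy":0,"dz":0.02,"wx":0,"wy":0,"wz":0,"fingers":1},{"dx":0,"dy":0,"dz":0.03,"wx":0,"wy":0,"wz":0,"fingers":1},{"dx":0,"dy":0,"dz":0.04,"wx":0,"wy":0,"wz":0,"fingers":1},{"dx":0,"dy":0,"dz":0.05,"wx":0,"wy":0,"wz":0,"fingers":1},{"dx":0,"dy":0,"dz":0.06,"wx":0,"wy":0,"wz":0,"fingers":1},{"dx":0,"dy":0,"dz":0.06,"wx":0,"wy":0,"wz":0,"fingers":1},{"dx":0,"dy":0,"dz":0.06,"wx":0,"wy":0,"wz":0,"fingers":1}]' 40
```

```text
time: 9.35
ee_pos: [0.5127, -0.0846, 0.164]
eef_rot: [0.0, 0.992, 0.127, 0.0]
ft_force: [0.9, -0.4, -1.5]
gripper_width: 0.26
grasp_force: 40.1
```

```bash
python3 -m crank '[{"dx":0,"dy":0,"dz":0.01,"wx":0,"wy":0,"wz":0,"fingers":1},{"dx":0,"dy":0,"dz":0.02,"wx":0,"wy":0,"wz":0,"fingers":1},{"dx":0,"dy":0,"dz":0.03,"wx":0,"wy":0,"wz":0,"fingers":1},{"dx":0,"dy":0,"dz":0.04,"wx":0,"wy":0,"wz":0,"fingers":1},{"dx":0,"dy":0,"dz":0.04,"wx":0,"wy":0,"wz":0,"fingers":1},{"dx":0,"dy":0,"dz":0.04,"wx":0,"wy":0,"wz":0,"fingers":1},{"dx":0,"dy":0,"dz":0.04,"wx":0,"wy":0,"wz":0,"fingers":1},{"dx":0,"dy":0,"dz":0.04,"wx":0,"wy":0,"wz":0,"fingers":1}]' 40
```

```text
time: 10.35
ee_pos: [0.5126, -0.0846, 0.1616]
eef_rot: [0.0, 0.992, 0.127, 0.0]
ft_force: [2.2, -1.4, 0.1]
gripper_width: 0.26
grasp_force: 40.2
```

```bash
python3 -m crank '[{"dx":0.008,"dy":0.01,"dz":0.01,"wx":0,"wy":0,"wz":0,"fingers":1},{"dx":0.008,"dy":0.01,"dz":0.02,"wx":0,"wy":0,"wz":0,"fingers":1},{"dx":0.008,"dy":0.01,"dz":0.03,"wx":0,"wy":0,"wz":0,"fingers":1},{"dx":0.008,"dy":0.01,"dz":0.03,"wx":0,"wy":0,"wz":0,"fingers":1},{"dx":0.008,"dy":0.01,"dz":0.03,"wx":0,"wy":0,"wz":0,"fingers":1},{"dx":0.008,"dy":0.01,"dz":0.03,"wx":0,"wy":0,"wz":0,"fingers":1},{"dx":0.008,"dy":0.01,"dz":0.03,"wx":0,"wy":0,"wz":0,"fingers":1},{"dx":0.008,"dy":0.01,"dz":0.03,"wx":0,"wy":0,"wz":0,"fingers":1}]' 40
```

```text
time: 11.35
ee_pos: [0.513, -0.0849, 0.1597]
eef_rot: [-0.0, 0.992, 0.127, -0.0]
ft_force: [1.4, 0.1, -0.9]
gripper_width: 0.255
grasp_force: 40.2
```

```bash
python3 -m crank '[{"dx":0.008,"dy":0,"dz":0.01,"wx":0,"wy":0,"wz":0,"fingers":1},{"dx":0.008,"dy":0,"dz":0.02,"wx":0,"wy":0,"wz":0,"fingers":1},{"dx":0.008,"dy":0,"dz":0.03,"wx":0,"wy":0,"wz":0,"fingers":1},{"dx":0.008,"dy":0,"dz":0.04,"wx":0,"wy":0,"wz":0,"fingers":1},{"dx":0.008,"dy":0,"dz":0.04,"wx":0,"wy":0,"wz":0,"fingers":1},{"dx":0.008,"dy":0,"dz":0.04,"wx":0,"wy":0,"wz":0,"fingers":1},{"dx":0.008,"dy":0,"dz":0.04,"wx":0,"wy":0,"wz":0,"fingers":1},{"dx":0.008,"dy":0,"dz":0.04,"wx":0,"wy":0,"wz":0,"fingers":1}]' 40
```

```text
time: 12.35
ee_pos: [0.5134, -0.0848, 0.1573]
eef_rot: [-0.0, 0.992, 0.127, -0.0]
ft_force: [-1.1, -0.1, 0.6]
gripper_width: 0.264
grasp_force: 40.3
```

About 3 N push and about 11 mm short of home. I let go and rise.

```bash
python3 -m crank '[{"dx":0,"dy":0,"dz":0,"wx":0,"wy":0,"wz":0,"fingers":-1},{"dx":0,"dy":0,"dz":0,"wx":0,"wy":0,"wz":0,"fingers":-1},{"dx":0,"dy":0,"dz":0,"wx":0,"wy":0,"wz":0,"fingers":-1},{"dx":0,"dy":0,"dz":0,"wx":0,"wy":0,"wz":0,"fingers":-1},{"dx":0,"dy":0,"dz":0,"wx":0,"wy":0,"wz":0,"fingers":-1},{"dx":0,"dy":0,"dz":0,"wx":0,"wy":0,"wz":0,"fingers":-1},{"dx":0,"dy":0,"dz":-0.2,"wx":0,"wy":0,"wz":0,"fingers":-1},{"dx":0,"dy":0,"dz":-0.6,"wx":0,"wy":0,"wz":0,"fingers":-1}]'
python3 -m crank '[{"dx":0,"dy":0,"dz":-0.2,"wx":0,"wy":0,"wz":0,"fingers":1},{"dx":0,"dy":0,"dz":-0.3,"wx":0,"wy":0,"wz":0,"fingers":1},{"dx":0,"dy":0,"dz":-0.3,"wx":0,"wy":0,"wz":0,"fingers":1},{"dx":0,"dy":0,"dz":-0.3,"wx":0,"wy":0,"wz":0,"fingers":1},{"dx":0,"dy":0,"dz":-0.3,"wx":0,"wy":0,"wz":0,"fingers":1},{"dx":0,"dy":0,"dz":-0.3,"wx":0,"wy":0,"wz":0,"fingers":1},{"dx":0,"dy":0,"dz":-0.3,"wx":0,"wy":0,"wz":0,"fingers":1},{"dx":0,"dy":0,"dz":-0.3,"wx":0,"wy":0,"wz":0,"fingers":1}]' 40
python3 - <<'E'
from h import *; import cv2
s=bot.sense();W=cams.camera_info("wrist");cs=[]
for n,(u,v) in {"scene":(260,150),"side":(255,110),"wrist":(200,190)}.items():
    im=cams.get_image(n)[:,:,::-1].copy();cv2.imwrite(f"pics/{n}4.png",im)
    k=3 if n!="wrist" else 1.5;w=int(240/k)
    cs.append(cv2.resize(im[v:v+w,u:u+w],(240,240),interpolation=2))
cv2.imwrite("pics/c4.png",np.hstack(cs));print(proj(W,np.array([.513,-.085,.170])))
E
```

```text
time: 13.35
ee_pos: [0.513, -0.0847, 0.1935]
eef_rot: [-0.001, 0.992, 0.127, -0.001]
ft_force: [-0.2, -0.7, 0.0]
gripper_width: 1.0
grasp_force: 0.0
time: 14.35
ee_pos: [0.5135, -0.0849, 0.2112]
eef_rot: [-0.0, 0.992, 0.127, -0.0]
ft_force: [0.3, 0.8, 0.5]
gripper_width: -0.004
grasp_force: 0.0
[280.78521807 239.59513075]
```

View pics/c4.png

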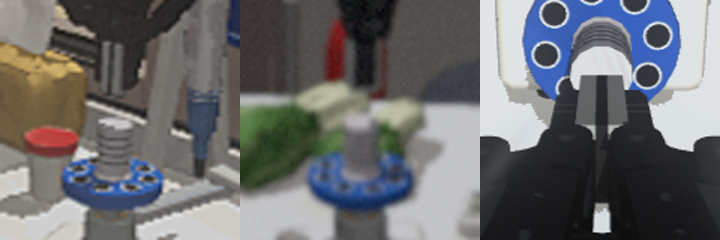

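Views: the rotor stands upright in the socket on its own (scene crop (113,160), side crop (360,160)), with the shank started. The shut fingertips are centred above the hub top. I go down to it.

```bash
python3 -m crank '[{"dx":0,"dy":0,"dz":0.15,"wx":0,"wy":0,"wz":0,"fingers":1},{"dx":0,"dy":0,"dz":0.26,"wx":0,"wy":0,"wz":0,"fingers":1},{"dx":0,"dy":0,"dz":0.31,"wx":0,"wy":0,"wz":0,"fingers":1},{"dx":0,"dy":0,"dz":0.34,"wx":0,"wy":0,"wz":0,"fingers":1},{"dx":0,"dy":0,"dz":0.36,"wx":0,"wy":0,"wz":0,"fingers":1},{"dx":0,"dy":0,"dz":0.38,"wx":0,"wy":0,"wz":0,"fingers":1},{"dx":0,"dy":0,"dz":0.40,"wx":0,"wy":0,"wz":0,"fingers":1},{"dx":0,"dy":0,"dz":0.40,"wx":0,"wy":0,"wz":0,"fingers":1}]'
```

```text
time: 15.5
ee_pos: [0.5137, -0.085, 0.1875]
eef_rot: [0.0, 0.992, 0.127, 0.0]
ft_force: [-0.8, -0.1, 1.9]
gripper_width: 0.003
grasp_force: 0.9
```

```bash
python3 -m crank '[{"dx":0,"dy":0,"dz":0.01,"wx":0,"wy":0,"wz":0,"fingers":1},{"dx":0,"dy":0,"dz":0.02,"wx":0,"wy":0,"wz":0,"fingers":1},{"dx":0,"dy":0,"dz":0.03,"wx":0,"wy":0,"wz":0,"fingers":1},{"dx":0,"dy":0,"dz":0.04,"wx":0,"wy":0,"wz":0,"fingers":1},{"dx":0,"dy":0,"dz":0.05,"wx":0,"wy":0,"wz":0,"fingers":1},{"dx":0,"dy":0,"dz":0.06,"wx":0,"wy":0,"wz":0,"fingers":1},{"dx":0,"dy":0,"dz":0.06,"wx":0,"wy":0,"wz":0,"fingers":1},{"dx":0,"dy":0,"dz":0.06,"wx":0,"wy":0,"wz":0,"fingers":1}]'
```

```text
time: 16.5
ee_pos: [0.5137, -0.085, 0.1839]
eef_rot: [0.0, 0.992, 0.127, 0.0]
ft_force: [0.4, 0.0, 4.7]
gripper_width: -0.0
grasp_force: 2.5
```

```bash
python3 -m crank '[{"dx":0,"dy":0,"dz":0.01,"wx":0,"wy":0,"wz":0,"fingers":1},{"dx":0,"dy":0,"dz":0.02,"wx":0,"wy":0,"wz":0,"fingers":1},{"dx":0,"dy":0,"dz":0.03,"wx":0,"wy":0,"wz":0,"fingers":1},{"dx":0,"dy":0,"dz":0.04,"wx":0,"wy":0,"wz":0,"fingers":1},{"dx":0,"dy":0,"dz":0.05,"wx":0,"wy":0,"wz":0,"fingers":1},{"dx":0,"dy":0,"dz":0.06,"wx":0,"wy":0,"wz":0,"fingers":1},{"dx":0,"dy":0,"dz":0.07,"wx":0,"wy":0,"wz":0,"fingers":1},{"dx":0,"dy":0,"dz":0.07,"wx":0,"wy":0,"wz":0,"fingers":1}]'
```

```text
time: 17.5
ee_pos: [0.5139, -0.085, 0.1801]
eef_rot: [0.0, 0.992, 0.127, 0.001]
ft_force: [-0.9, -0.7, 8.2]
gripper_width: 0.002
grasp_force: 4.1
```

```bash
python3 -m crank '[{"dx":0,"dy":0,"dz":0.005,"wx":0,"wy":0,"wz":0,"fingers":1},{"dx":0,"dy":0,"dz":0.01,"wx":0,"wy":0,"wz":0,"fingers":1},{"dx":0,"dy":0,"dz":0.015,"wx":0,"wy":0,"wz":0,"fingers":1},{"dx":0,"dy":0,"dz":0.02,"wx":0,"wy":0,"wz":0,"fingers":1},{"dx":0,"dy":0,"dz":0.025,"wx":0,"wy":0,"wz":0,"fingers":1},{"dx":0,"dy":0,"dz":0.03,"wx":0,"wy":0,"wz":0,"fingers":1},{"dx":0,"dy":0,"dz":0.03,"wx":0,"wy":0,"wz":0,"fingers":1},{"dx":0,"dy":0,"dz":0.03,"wx":0,"wy":0,"wz":0,"fingers":1}]'
```

```text
time: 18.5
ee_pos: [0.5141, -0.0851, 0.1786]
eef_rot: [0.0, 0.992, 0.127, 0.001]
ft_force: [-1.2, 0.5, 9.6]
gripper_width: -0.0
grasp_force: 4.7
```

```bash
python3 -m crank '[{"dx":0,"dy":0,"dz":0.005,"wx":0,"wy":0,"wz":0,"fingers":1},{"dx":0,"dy":0,"dz":0.01,"wx":0,"wy":0,"wz":0,"fingers":1},{"dx":0,"dy":0,"dz":0.015,"wx":0,"wy":0,"wz":0,"fingers":1},{"dx":0,"dy":0,"dz":0.02,"wx":0,"wy":0,"wz":0,"fingers":1},{"dx":0,"dy":0,"dz":0.025,"wx":0,"wy":0,"wz":0,"fingers":1},{"dx":0,"dy":0,"dz":0.03,"wx":0,"wy":0,"wz":0,"fingers":1},{"dx":0,"dy":0,"dz":0.035,"wx":0,"wy":0,"wz":0,"fingers":1},{"dx":0,"dy":0,"dz":0.035,"wx":0,"wy":0,"wz":0,"fingers":1}]'
```

```text
time: 19.5
ee_pos: [0.5142, -0.0851, 0.1768]
eef_rot: [0.001, 0.992, 0.127, 0.001]
ft_force: [-1.8, -0.4, 11.9]
gripper_width: -0.0
grasp_force: 5.7
```

```bash
python3 -m crank '[{"dx":0,"dy":0,"dz":0.005,"wx":0,"wy":0,"wz":0,"fingers":1},{"dx":0,"dy":0,"dz":0.01,"wx":0,"wy":0,"wz":0,"fingers":1},{"dx":0,"dy":0,"dz":0.015,"wx":0,"wy":0,"wz":0,"fingers":1},{"dx":0,"dy":0,"dz":0.02,"wx":0,"wy":0,"wz":0,"fingers":1},{"dx":0,"dy":0,"dz":0.02,"wx":0,"wy":0,"wz":0,"fingers":1},{"dx":0,"dy":0,"dz":0.02,"wx":0,"wy":0,"wz":0,"fingers":1},{"dx":0,"dy":0,"dz":0.02,"wx":0,"wy":0,"wz":0,"fingers":1},{"dx":0,"dy":0,"dz":0.02,"wx":0,"wy":0,"wz":0,"fingers":1}]'
```

```text
time: 20.5
ee_pos: [0.5142, -0.0852, 0.1758]
eef_rot: [0.001, 0.992, 0.127, 0.001]
ft_force: [-0.5, -0.7, 12.1]
gripper_width: -0.004
grasp_force: 6.3
```

```bash
python3 -m crank '[{"dx":0,"dy":0,"dz":0.005,"wx":0,"wy":0,"wz":0,"fingers":1},{"dx":0,"dy":0,"dz":0.01,"wx":0,"wy":0,"wz":0,"fingers":1},{"dx":0,"dy":0,"dz":0.015,"wx":0,"wy":0,"wz":0,"fingers":1},{"dx":0,"dy":0,"dz":0.02,"wx":0,"wy":0,"wz":0,"fingers":1},{"dx":0,"dy":0,"dz":0.02,"wx":0,"wy":0,"wz":0,"fingers":1},{"dx":0,"dy":0,"dz":0.02,"wx":0,"wy":0,"wz":0,"fingers":1},{"dx":0,"dy":0,"dz":0.02,"wx":0,"wy":0,"wz":0,"fingers":1},{"dx":0,"dy":0,"dz":0.02,"wx":0,"wy":0,"wz":0,"fingers":1}]'
```

```text
time: 21.5
ee_pos: [0.5143, -0.0852, 0.1746]
eef_rot: [0.001, 0.992, 0.127, 0.001]
ft_force: [-0.7, 1.1, 12.9]
gripper_width: -0.002
grasp_force: 6.5
```

```bash
python3 -m crank '[{"dx":0,"dy":0,"dz":0.005,"wx":0,"wy":0,"wz":0,"fingers":1},{"dx":0,"dy":0,"dz":0.01,"wx":0,"wy":0,"wz":0,"fingers":1},{"dx":0,"dy":0,"dz":0.015,"wx":0,"wy":0,"wz":0,"fingers":1},{"dx":0,"dy":0,"dz":0.015,"wx":0,"wy":0,"wz":0,"fingers":1},{"dx":0,"dy":0,"dz":0.015,"wx":0,"wy":0,"wz":0,"fingers":1},{"dx":0,"dy":0,"dz":0.015,"wx":0,"wy":0,"wz":0,"fingers":1},{"dx":0,"dy":0,"dz":0.015,"wx":0,"wy":0,"wz":0,"fingers":1},{"dx":0,"dy":0,"dz":0.015,"wx":0,"wy":0,"wz":0,"fingers":1}]'
```

```text
time: 22.5
ee_pos: [0.5144, -0.0852, 0.1739]
eef_rot: [0.001, 0.992, 0.127, 0.001]
ft_force: [-2.0, 0.2, 13.1]
gripper_width: -0.001
grasp_force: 7.1
```

```bash
python3 -m crank '[{"dx":0,"dy":0,"dz":0.005,"wx":0,"wy":0,"wz":0,"fingers":1},{"dx":0,"dy":0,"dz":0.01,"wx":0,"wy":0,"wz":0,"fingers":1},{"dx":0,"dy":0,"dz":0.01,"wx":0,"wy":0,"wz":0,"fingers":1},{"dx":0,"dy":0,"dz":0.01,"wx":0,"wy":0,"wz":0,"fingers":1},{"dx":0,"dy":0,"dz":0.01,"wx":0,"wy":0,"wz":0,"fingers":1},{"dx":0,"dy":0,"dz":0.01,"wx":0,"wy":0,"wz":0,"fingers":1},{"dx":0,"dy":0,"dz":0.01,"wx":0,"wy":0,"wz":0,"fingers":1},{"dx":0,"dy":0,"dz":0.01,"wx":0,"wy":0,"wz":0,"fingers":1}]'
python3 - <<'E'
from h import *
import cv2
F=[]
for i in range(4):
    im=cams.get_image("side");F.append([*bot.sense()["ft_force"],bot.sense()["ee_pos"][2]])
print(np.round(F,4));cv2.imwrite("pics/side5.png",im[:,:,::-1]);cv2.imwrite("pics/scene5.png",cams.get_image("scene")[:,:,::-1])
E
```

```text
time: 23.5
ee_pos: [0.5143, -0.0852, 0.1734]
eef_rot: [0.001, 0.992, 0.127, 0.001]
ft_force: [-1.9, 1.4, 14.6]
gripper_width: -0.003
grasp_force: 7.3
[[-1.5528  0.9374 14.6948  0.1734]
 [-0.5163  0.3778 14.5408  0.1734]
 [-1.7085  0.1895 14.762   0.1734]
 [-1.1924 -0.3119 14.3975  0.1734]]
```

```bash
python3 -m crank '[{"dx":0,"dy":0,"dz":0.003,"wx":0,"wy":0,"wz":0,"fingers":1},{"dx":0,"dy":0,"dz":0.006,"wx":0,"wy":0,"wz":0,"fingers":1},{"dx":0,"dy":0,"dz":0.006,"wx":0,"wy":0,"wz":0,"fingers":1},{"dx":0,"dy":0,"dz":0.006,"wx":0,"wy":0,"wz":0,"fingers":1},{"dx":0,"dy":0,"dz":0.006,"wx":0,"wy":0,"wz":0,"fingers":1},{"dx":0,"dy":0,"dz":0.006,"wx":0,"wy":0,"wz":0,"fingers":1},{"dx":0,"dy":0,"dz":0.006,"wx":0,"wy":0,"wz":0,"fingers":1},{"dx":0,"dy":0,"dz":0.006,"wx":0,"wy":0,"wz":0,"fingers":1}]'
python3 - <<'E'
from h import *
F=[]
for i in range(4):
    im=cams.get_image("side");F.append([*bot.sense()["ft_force"],bot.sense()["ee_pos"][2]])
print(np.mean(F,0).round(4))
E
```

```text
time: 24.75
ee_pos: [0.5143, -0.0852, 0.1731]
eef_rot: [0.001, 0.992, 0.127, 0.001]
ft_force: [-1.2, 0.4, 15.5]
gripper_width: 0.002
grasp_force: 7.7
[-2.00250e+00  7.00000e-03  1.50636e+01  1.73100e-01]
```

```bash
python3 -m crank '[{"dx":0,"dy":0,"dz":0.004,"wx":0,"wy":0,"wz":0,"fingers":1},{"dx":0,"dy":0,"dz":0.008,"wx":0,"wy":0,"wz":0,"fingers":1},{"dx":0,"dy":0,"dz":0.008,"wx":0,"wy":0,"wz":0,"fingers":1},{"dx":0,"dy":0,"dz":0.008,"wx":0,"wy":0,"wz":0,"fingers":1},{"dx":0,"dy":0,"dz":0.008,"wx":0,"wy":0,"wz":0,"fingers":1},{"dx":0,"dy":0,"dz":0.008,"wx":0,"wy":0,"wz":0,"fingers":1},{"dx":0,"dy":0,"dz":0.008,"wx":0,"wy":0,"wz":0,"fingers":1},{"dx":0,"dy":0,"dz":0.008,"wx":0,"wy":0,"wz":0,"fingers":1}]'
python3 - <<'E'
from h import *
F=[]
for i in range(4):
    im=cams.get_image("side");F.append([*bot.sense()["ft_force"],bot.sense()["ee_pos"][2]])
print(np.mean(F,0).round(4))
E
```

```text
time: 25.95
ee_pos: [0.5143, -0.0852, 0.1728]
eef_rot: [0.001, 0.992, 0.127, 0.001]
ft_force: [-1.5, 0.5, 15.8]
gripper_width: 0.002
grasp_force: 8.2
[-2.3856  0.3796 16.0345  0.1728]
```

Slope is now about 3 N/mm (pure spring), so it is home. I unload and check the free height.

```bash
python3 -m crank '[{"dx":0,"dy":0,"dz":-0.02,"wx":0,"wy":0,"wz":0,"fingers":1},{"dx":0,"dy":0,"dz":-0.04,"wx":0,"wy":0,"wz":0,"fingers":1},{"dx":0,"dy":0,"dz":-0.055,"wx":0,"wy":0,"wz":0,"fingers":1},{"dx":0,"dy":0,"dz":-0.065,"wx":0,"wy":0,"wz":0,"fingers":1},{"dx":0,"dy":0,"dz":-0.065,"wx":0,"wy":0,"wz":0,"fingers":1},{"dx":0,"dy":0,"dz":-0.065,"wx":0,"wy":0,"wz":0,"fingers":1},{"dx":0,"dy":0,"dz":-0.065,"wx":0,"wy":0,"wz":0,"fingers":1},{"dx":0,"dy":0,"dz":-0.065,"wx":0,"wy":0,"wz":0,"fingers":1}]'
python3 - <<'E'
from h import *
F=[]
for i in range(3):
    im=cams.get_image("side");F.append([*bot.sense()["ft_force"],bot.sense()["ee_pos"][2]])
print(np.mean(F,0).round(4))
E
```

```text
time: 27.15
ee_pos: [0.5141, -0.0851, 0.1755]
eef_rot: [0.0, 0.992, 0.127, 0.001]
ft_force: [-1.0, -1.3, 8.4]
gripper_width: 0.003
grasp_force: 4.2
[-0.6533 -0.2168  8.383   0.1755]
```

```bash
python3 -m crank '[{"dx":0,"dy":0,"dz":-0.2,"wx":0,"wy":0,"wz":0,"fingers":1},{"dx":0,"dy":0,"dz":-0.5,"wx":0,"wy":0,"wz":0,"fingers":-1},{"dx":0,"dy":0,"dz":-0.5,"wx":0,"wy":0,"wz":0,"fingers":-1},{"dx":0,"dy":0,"dz":-0.5,"wx":0,"wy":0,"wz":0,"fingers":-1},{"dx":0,"dy":0,"dz":-0.5,"wx":0,"wy":0,"wz":0,"fingers":-1},{"dx":0,"dy":0,"dz":-0.5,"wx":0,"wy":0,"wz":0,"fingers":-1},{"dx":0,"dy":0,"dz":-0.5,"wx":0,"wy":0,"wz":0,"fingers":-1},{"dx":0,"dy":0,"dz":-0.5,"wx":0,"wy":0,"wz":0,"fingers":-1}]'
python3 - <<'E'
from h import *; import cv2
cs=[]
for n,(u,v) in {"scene":(260,170),"side":(255,130)}.items():
    im=cams.get_image(n)[:,:,::-1].copy()
    cs.append(cv2.resize(im[v:v+80,u:u+80],(400,400),interpolation=2))
cv2.imwrite("pics/c6.png",np.hstack(cs))
E
```

```text
time: 28.3
ee_pos: [0.5135, -0.0849, 0.2047]
eef_rot: [-0.0, 0.992, 0.127, -0.0]
ft_force: [-0.8, -1.2, -0.3]
gripper_width: 1.005
grasp_force: 0.0
```

View pics/c6.png

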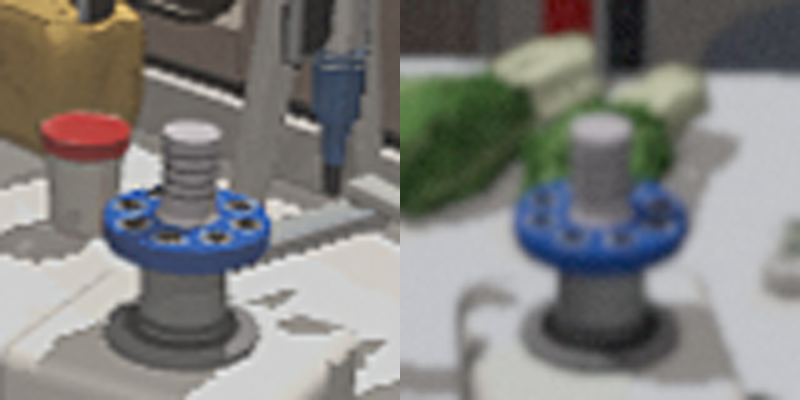

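Rotor sits down on the socket with no gap visible (scene crop (185,270), side crop (600,270)). The free height of 0.1594 m fits home within 0.2 mm. Now I grip the hub.

```bash
python3 -m crank '[{"dx":0,"dy":0,"dz":0.3,"wx":0,"wy":0,"wz":0,"fingers":-1},{"dx":0,"dy":0,"dz":0.6,"wx":0,"wy":0,"wz":0,"fingers":-1},{"dx":0,"dy":0,"dz":0.85,"wx":0,"wy":0,"wz":0,"fingers":-1},{"dx":0,"dy":0,"dz":0.93,"wx":0,"wy":0,"wz":0,"fingers":-1},{"dx":0,"dy":0,"dz":0.93,"wx":0,"wy":0,"wz":0,"fingers":-1},{"dx":0,"dy":0,"dz":0.93,"wx":0,"wy":0,"wz":0,"fingers":-1},{"dx":0,"dy":0,"dz":0.93,"wx":0,"wy":0,"wz":0,"fingers":-1},{"dx":0,"dy":0,"dz":0.93,"wx":0,"wy":0,"wz":0,"fingers":-1}]'
python3 -m crank '[{"dx":0,"dy":0,"dz":0,"wx":0,"wy":0,"wz":0,"fingers":0.2},{"dx":0,"dy":0,"dz":0,"wx":0,"wy":0,"wz":0,"fingers":0.35},{"dx":0,"dy":0,"dz":0,"wx":0,"wy":0,"wz":0,"fingers":0.45},{"dx":0,"dy":0,"dz":0,"wx":0,"wy":0,"wz":0,"fingers":0.6},{"dx":0,"dy":0,"dz":0,"wx":0,"wy":0,"wz":0,"fingers":1},{"dx":0,"dy":0,"dz":0,"wx":0,"wy":0,"wz":0,"fingers":1},{"dx":0,"dy":0,"dz":0,"wx":0,"wy":0,"wz":0,"fingers":1},{"dx":0,"dy":0,"dz":0,"wx":0,"wy":0,"wz":0,"fingers":1}]' 40
```

```text
time: 29.4
ee_pos: [0.5137, -0.0849, 0.1493]
eef_rot: [0.0, 0.992, 0.127, 0.0]
ft_force: [-0.3, 0.4, -0.4]
gripper_width: 0.998
grasp_force: 0.0
time: 30.4
ee_pos: [0.5136, -0.085, 0.149]
eef_rot: [0.0, 0.992, 0.127, 0.0]
ft_force: [-0.4, -1.0, 0.9]
gripper_width: 0.263
grasp_force: 39.9
```

```bash
python3 -m crank '[{"dx":0,"dy":0,"dz":-0.008,"wx":0,"wy":0,"wz":0,"fingers":1},{"dx":0,"dy":0,"dz":-0.016,"wx":0,"wy":0,"wz":0,"fingers":1},{"dx":0,"dy":0,"dz":-0.024,"wx":0,"wy":0,"wz":0,"fingers":1},{"dx":0,"dy":0,"dz":-0.032,"wx":0,"wy":0,"wz":0,"fingers":1},{"dx":0,"dy":0,"dz":-0.038,"wx":0,"wy":0,"wz":0,"fingers":1},{"dx":0,"dy":0,"dz":-0.038,"wx":0,"wy":0,"wz":0,"fingers":1},{"dx":0,"dy":0,"dz":-0.038,"wx":0,"wy":0,"wz":0,"fingers":1},{"dx":0,"dy":0,"dz":-0.038,"wx":0,"wy":0,"wz":0,"fingers":1}]' 40
python3 - <<'E'
from h import *
F=[]
for i in range(4):
    im=cams.get_image("side");F.append([*bot.sense()["ft_force"],bot.sense()["ee_pos"][2]])
print(np.mean(F,0).round(4))
E
```

```text
time: 31.4
ee_pos: [0.5135, -0.0849, 0.1511]
eef_rot: [0.0, 0.992, 0.127, -0.0]
ft_force: [0.8, -1.7, -5.8]
gripper_width: 0.258
grasp_force: 39.5
[ 1.2027 -1.5764 -5.2991  0.1512]
```

```bash
python3 -m crank '[{"dx":0,"dy":0,"dz":-0.004,"wx":0,"wy":0,"wz":0,"fingers":1},{"dx":0,"dy":0,"dz":-0.008,"wx":0,"wy":0,"wz":0,"fingers":1},{"dx":0,"dy":0,"dz":-0.01,"wx":0,"wy":0,"wz":0,"fingers":1},{"dx":0,"dy":0,"dz":-0.01,"wx":0,"wy":0,"wz":0,"fingers":1},{"dx":0,"dy":0,"dz":-0.01,"wx":0,"wy":0,"wz":0,"fingers":1},{"dx":0,"dy":0,"dz":-0.01,"wx":0,"wy":0,"wz":0,"fingers":1},{"dx":0,"dy":0,"dz":-0.01,"wx":0,"wy":0,"wz":0,"fingers":1},{"dx":0,"dy":0,"dz":-0.01,"wx":0,"wy":0,"wz":0,"fingers":1}]' 40
python3 - <<'E'
from h import *
F=[]
for i in range(6):
    im=cams.get_image("side");F.append([*bot.sense()["ft_force"],bot.sense()["ee_pos"][2]])
print(np.mean(F,0).round(4))
E
```

```text
time: 32.6
ee_pos: [0.5135, -0.0849, 0.1518]
eef_rot: [-0.0, 0.992, 0.127, -0.0]
ft_force: [0.9, -1.8, -8.1]
gripper_width: 0.26
grasp_force: 39.4
[ 0.4775 -1.958  -8.0645  0.1518]
```

Pull 8.1 N, drive about +1.8 mm, taper holding. I ease back.

```bash
python3 -m crank '[{"dx":0,"dy":0,"dz":0.008,"wx":0,"wy":0,"wz":0,"fingers":1},{"dx":0,"dy":0,"dz":0.016,"wx":0,"wy":0,"wz":0,"fingers":1},{"dx":0,"dy":0,"dz":0.024,"wx":0,"wy":0,"wz":0,"fingers":1},{"dx":0,"dy":0,"dz":0.032,"wx":0,"wy":0,"wz":0,"fingers":1},{"dx":0,"dy":0,"dz":0.04,"wx":0,"wy":0,"wz":0,"fingers":1},{"dx":0,"dy":0,"dz":0.046,"wx":0,"wy":0,"wz":0,"fingers":1},{"dx":0,"dy":0,"dz":0.046,"wx":0,"wy":0,"wz":0,"fingers":1},{"dx":0,"dy":0,"dz":0.046,"wx":0,"wy":0,"wz":0,"fingers":1}]' 40
```

```text
time: 33.9
ee_pos: [0.5137, -0.0849, 0.1493]
eef_rot: [0.0, 0.992, 0.127, 0.0]
ft_force: [-0.5, -0.7, -1.0]
gripper_width: 0.262
grasp_force: 39.9
```

```bash
python3 -m crank '[{"dx":0,"dy":0,"dz":0.003,"wx":0,"wy":0,"wz":0,"fingers":1},{"dx":0,"dy":0,"dz":0.003,"wx":0,"wy":0,"wz":0,"fingers":-1},{"dx":0,"dy":0,"dz":0.003,"wx":0,"wy":0,"wz":0,"fingers":-1},{"dx":0,"dy":0,"dz":0.003,"wx":0,"wy":0,"wz":0,"fingers":-1},{"dx":0,"dy":0,"dz":0.003,"wx":0,"wy":0,"wz":0,"fingers":-1},{"dx":0,"dy":0,"dz":0.003,"wx":0,"wy":0,"wz":0,"fingers":-1},{"dx":0,"dy":0,"dz":0.003,"wx":0,"wy":0,"wz":0,"fingers":-1},{"dx":0,"dy":0,"dz":0.003,"wx":0,"wy":0,"wz":0,"fingers":-1}]' 40
python3 -m crank '[{"dx":0,"dy":0,"dz":-0.2,"wx":0,"wy":0,"wz":0,"fingers":-1},{"dx":0,"dy":0,"dz":-0.5,"wx":0,"wy":0,"wz":0,"fingers":-1},{"dx":0,"dy":0,"dz":-0.9,"wx":0,"wy":0,"wz":0,"fingers":-1},{"dx":0,"dy":0,"dz":-1.4,"wx":0,"wy":0,"wz":0,"fingers":-1},{"dx":0,"dy":0,"dz":-1.6,"wx":0,"wy":0,"wz":0,"fingers":-1},{"dx":0,"dy":0,"dz":-1.6,"wx":0,"wy":0,"wz":0,"fingers":-1},{"dx":0,"dy":0,"dz":-1.6,"wx":0,"wy":0,"wz":0,"fingers":-1},{"dx":0,"dy":0,"dz":-1.6,"wx":0,"wy":0,"wz":0,"fingers":-1}]'
python3 - <<'E'
from h import *; import cv2
cs=[]
for n,(u,v) in {"scene":(260,170),"side":(255,130)}.items():
    im=cams.get_image(n)[:,:,::-1].copy()
    cs.append(cv2.resize(im[v:v+80,u:u+80],(400,400),interpolation=2))
c=np.hstack(cs);cv2.imwrite("pics/c7.png",c)
o=cv2.imread("pics/c6.png")
for x in (0,400):
    a=cv2.cvtColor(o[100:380,x+90:x+300],6).astype(np.float32);b=cv2.cvtColor(c[100:380,x+90:x+300],6).astype(np.float32)
    print(cv2.phaseCorrelate(a,b,cv2.createHanningWindow(a.shape[::-1],5)),np.abs(a-b).mean())
E
```

```text
time: 34.9
ee_pos: [0.5136, -0.0849, 0.1489]
eef_rot: [-0.0, 0.992, 0.127, -0.0]
ft_force: [-0.2, -0.5, -0.1]
gripper_width: 1.003
grasp_force: 0.0
time: 35.9
ee_pos: [0.5129, -0.0847, 0.2438]
eef_rot: [-0.001, 0.992, 0.127, -0.001]
ft_force: [-0.2, 0.6, 0.2]
gripper_width: 1.0
grasp_force: 0.0
((-0.029312043903573226, -0.04656888444318952), 1.1168860084235424) 0.97874147
((0.07687136764603508, -0.09835300938090086), 0.44610580887814116) 1.6342347
```

View pics/c7.png

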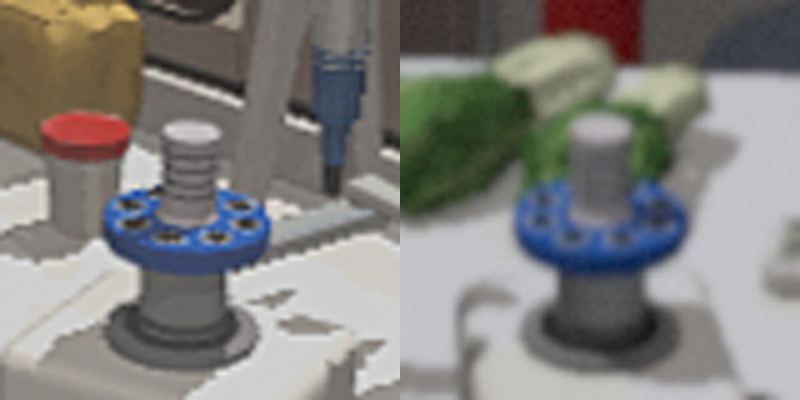

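The rotor sits exactly as before the tug (shift under 0.1 of an enlarged pixel). The gripper is clear and the cup is in place, so I hand in.

```bash
python3 -c "
from workcell import bot
print(bot.close_job())"
```

```text
the job is handed in; nothing more can be done
None
```

I handed the job in at about 36 s: the blue rotor was stood in the socket and let go about 11 mm short of home, pressed home with at most about 16 N, tugged with about 8 N (drive at about +1.8 mm by the force reading), eased back and let go, still home; I never touched the cup, vial or timer.

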